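# Latch the ice pack into the cooler tray

### The job

Gently lay the blue ice pack flat in the white cooler tray, its red cap in the gap of the tray's end wall, and let go of it. Then turn the red wing screw clockwise so that the dark grey latch swings over the pack, and stop at the first slip of its drag clutch: the wing should have slipped visibly past the latch, but by no more than about 20 degrees. Do not disturb the other things on the table.

Things in the scene. Friction and masses are not known exactly. Their poses are not given: they have to be found in the camera images.
- ice_pack: Loose blue ice pack, 0.2 to 0.4 kg, 80 (x) x 120 (y) x 26 mm, edges rounded 5 mm, origin at the centre of its underside. A blue rib, 14 (x) x 44 (y) mm, stands on its top centre up to 54 mm above the underside: pinch it across x. A red cap (20 mm diameter) sticks out of the -y end to 78 mm from the centre. Starts flat, y roughly along world y; may have swapped places with the green pack.
- ice_pack_grip (a point): Point on the grip rib of the blue pack at the height to grip, 48 mm above the underside, over the centre.
- tray: White-walled tray, grey floor, fixed; position and yaw vary. Origin at table height under the recess centre. Floor 6 mm thick; recess 88 (x) x 128 (y) mm; 5 mm walls, tops 26 mm above the table; the -y wall has a 36 mm gap in its middle for the pack's cap. Beyond the +y wall a 38 mm round post carries latch and wing screw, its vertical axis at (0, 88) mm.
- tray_in (a point): Centre of the recess floor of the tray, 6 mm above the table: the pack's underside centre belongs here, with the axes of pack and tray parallel.
- latch: Dark grey arm on the tray's post, reaching 52 mm from the axis along its +x, 16 mm wide, 36 to 44 mm above the table; origin on the axis, at its underside. Starts pointing roughly along the tray's +x. Turns with the wing (0.03 N m drag) until a hidden hard stop, different every time, 0.7 to 1.9 rad on: 0.6 rad short of to 0.4 rad past the tray's -y. Turns back with the wing, else stays put.
- latch_tip (a point): End of the latch arm, 52 mm from the axis.
- wing: Red wing screw on the latch, same axis: bar 44 mm long (x), 12 mm thick (y: pinch across it), 48 to 84 mm above the table, white mark at its +x end. At the start its x is along the latch's x and a drag clutch turns both together; once the latch is stopped the torque rises to 0.3 N m and stays there as the wing slips past (0.15 to 0.3 felt whenever it pauses). Clockwise from above tightens; height stays.
- wing_grip (a point): Point on the wing's axis at the height to grip, 71 mm above the table.
- spare_pack: Green ice pack with yellow cap, same shape as the blue one, bystander. Origin at the centre of its underside.
- remote: White remote control, 40 x 85 x 9 mm, bystander. Origin at the centre of its underside.
- screwdriver: Screwdriver with yellow handle, 200 mm long, lying, bystander. Origin under its middle.
- screw_dish: White dish, 70 mm diameter, bystander.
- filter_ring: Grey ring, 80 mm diameter, 16 mm high, bystander.
- cleaner: White bottle, 56 mm diameter, 150 mm tall, bystander.
- mug: Blue mug, 76 mm diameter, 85 mm tall, bystander.
There are look-alikes about, which are no part of the job. Several things have the shape of the ice_pack; the one meant has the colours described above.

How it is judged:
By the outcome, as a careful person would: the job done as asked, in the order asked, and still so for the second after the job is handed in, with the robot touching nothing.
It also fails if it takes over 70 s, if anything falls off the work surface, if the arm or the gripper's body presses on something with over 40 N, if the wrist force passes 120 N, or if a joint passes its speed limit or range.

### The arm

A 7-joint arm with a two-finger parallel gripper is mounted at the origin on the work surface. World frame = base frame: x ahead of the robot, y to its left, z up, the work surface at z = 0. Lengths are in m, angles in rad, forces in N, time in s.
With the tool pointing down it reaches from about 0.425 to 0.975 m from the base axis. Payload 16.7 kg.
Tool frame: the origin (TCP) lies at the very end of the fingers, on their centre line; the grasp point (between the pads) lies env.tcp_to_grasp behind it (env.tcp_to_grasp is the distance from the TCP to the grasp point, in m); z points along the fingers, y is the line along which they close (so a half turn about z gives the same grasp; the last joint's range is limited). The gripper opens to 85 mm and grips with 20 to 120 N. Pads are 22 mm wide; open, the fingers measure 114 mm over their backs; the gripper's body (76 mm by 85 mm) begins 54 mm behind the grasp point. The pads swing forward as they close: fully open they stand 13 mm farther back than shut.
Start: joints at [-1.276, 0.426, 0.074, 1.606, -0.034, 1.111, -0.067], TCP at [0.29, 0.61, 0.231] pointing down, gripper open.
Joint ranges: [-2.85, 2.85], [-0.5, 2.14], [-1.23, 1.37], [0.21, 2.46], [-1.02, 4.16], [0.16, 2.05], [-2.73, 2.73]. Speed limits (rad/s): [1.89, 1.89, 2.39, 2.39, 3.01, 3.01, 3.01].

### API

Orientations are given as [roll, pitch, yaw] about the fixed x, y, z axes, in that order (R = Rz(yaw) Ry(pitch) Rx(roll)).
In Python, from bench import readout, eyes, order, env gives the robot as it stands. The module is installed in compiled form; this text tells all that it offers.
- The arm moves only by the shell command python3 -m pendant 'ROWS' [OPENING] [FORCE]. ROWS is JSON, a list of rows, each a list of 6 numbers: the shift along the tool's x, y, z in m, then the turn, a rotation vector about the tool's x, y, z in degrees. In form: [[tx, ty, tz, wx, wy, wz], ...]. A call has 1 to 10 rows; each row is the pose to reach, as a shift and turn from the pose commanded when the call began, along the tool's axes at that moment; what a row does not reach only later rows make up. A row lasts 1/8 s, in which the tool goes at most 62.5 mm and 10.7 degrees, less where a joint would pass 70% of its speed; a pose out of reach is approached as far as the arm can. A call with a gripper value outside its range is refused whole. OPENING is the opening, from 0 (shut) to 1 (fully open), set as the call begins (- or left out, the last holds). The fingers move at their own pace and stop on an object; FORCE is the grip in N (left out, the last holds). Time passes only in rows, so rows that repeat a pose let the fingers close. It gives the time, the measured TCP pose, the force and the opening at its end, in the units of the state.
- readout.state(): the state, without advancing time (a new reading comes with each control period).
- eyes.get_image(name): name is "scene" or "top" or "wrist"; returns (picture, depth): 384x512x3 uint8, red, green, blue; 384x512 float32, m along the optical axis (not along the pixel's ray), 0 where there is no reading.
- eyes.camera_model(name): a dict with "K" (3x3 intrinsics, pixels), "rvec" (rotation vector, rad) and "tvec" (3), from world to camera coordinates, as OpenCV has them. Camera axes: x right, y down, z forward; pixel columns grow to the right and rows downward; lengths in m; the calibration is good to about 2 mm. A picture is of the moment at which its call begins: read the wrist's pose just before it. camera_model takes no time and is no camera call; for the wrist camera it gives the pose at the moment of the call.
- order.job_done(): hands the job in, once; it reports no verdict.
The state is a dict: "t": time; "q": joint angles; "joint_velocities": joint speeds; "joint_torque": joint torques, N m; "position": TCP position; "eef_rot": TCP orientation; "force": force on the tool from outside, world axes, zero at the start; "wrist_torque": the same for the moment, N m; "gripper_width": opening from 0.0 (shut) to 1.0 (fully open).
Only numpy, scipy, OpenCV 4.12 (cv2) and the standard library are available. Lean on these libraries where they do the work, as an engineer would, in place of code of your own. Each camera call takes 0.05 s, during which the arm holds its last target. There are 200 camera calls.

## Working session

There is one attempt and no reset: what is moved stays moved. The work goes in short steps, Python scripts to look and compute and a shell command to move; the robot and the scene stay as the last step left them, time stands still between calls to the robot, and variables do not carry over. Pictures are saved under pics/ and viewed, on a budget of 10 in all, crops included, one or two more only if the job needs it, and the job is handed in when it is done.

```bash
mkdir -p pics
cat > h.py <<'E'
import numpy as np,cv2
from bench import readout,eyes,order,env
from scipy.spatial.transform import Rotation as R
def cam(n):
    m=eyes.camera_model(n);return np.array(m["K"]),R.from_rotvec(np.ravel(m["rvec"])).as_matrix(),np.ravel(m["tvec"])
def ray(n,uv,z,m=None):
    K,Rm,t=m or cam(n);uv=np.atleast_2d(uv).astype(float)
    d=(np.linalg.inv(K)@np.c_[uv,np.ones(len(uv))].T).T@Rm;c=-Rm.T@t
    return c+d*((z-c[2])/d[:,2])[:,None]
def cloud(n,dep,m=None):
    K,Rm,t=m or cam(n);v,u=np.mgrid[:384,:512]
    p=np.stack([(u-K[0,2])/K[0,0]*dep,(v-K[1,2])/K[1,1]*dep,dep],-1)
    return (p-t)@Rm
def save(n,img):cv2.imwrite("pics/"+n+".png",img[...,::-1])
def st():
    s=readout.state();print({k:np.round(s[k],3).tolist() for k in("t","q","position","eef_rot","force","wrist_torque","gripper_width")});return s
E
python3 - <<'E'
from h import *
st();print(env.tcp_to_grasp)
a,d=eyes.get_image("top");b,e=eyes.get_image("scene")
np.savez("first",a=a,d=d,b=b,e=e)
save("both",cv2.resize(np.vstack([a,b]),None,fx=.78,fy=.78)) 
save("top",cv2.resize(a,(800,600)))
print(cam("top"))
E
```

```text
{'t': 0.0, 'q': [-1.277, 0.427, 0.074, 1.607, -0.034, 1.111, -0.067], 'position': [0.29, 0.609, 0.231], 'eef_rot': [-3.14, 0.0, 2.698], 'force': [-0.35, -0.135, -0.381], 'wrist_torque': [0.028, 0.011, 0.024], 'gripper_width': 1.001}
0.0187
(array([[356.04052093,   0.        , 255.18178427],
       [  0.        , 356.04052093, 195.76769704],
       [  0.        ,   0.        ,   1.        ]]), array([[-0.00612449, -0.99996958,  0.00482998],
       [-0.99748035,  0.00576771, -0.0707084 ],
       [ 0.07067839, -0.00525086, -0.99748534]]), array([-0.03566631,  0.52533546,  1.03250217]))
```

View pics/top.png

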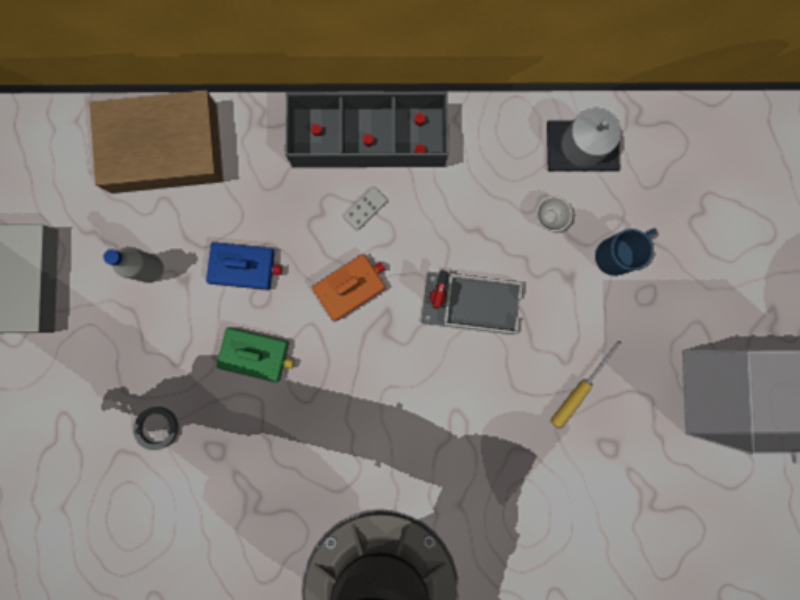

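The top view (800x600) shows three things with the pack's shape: a blue pack with a red cap at (240,265), an orange one with a red cap at (348,287), and a green one with a yellow cap at (252,355). I choose the blue one. The tray is at (485,303) with its post and red wing at (438,292), so the latch end is on the left (+y) and the gap on the right.

Run:
```python
from h import *
f=np.load("first.npz");a,d=f["a"],f["d"];m=cam("top")
P=cloud("top",d,m);hsv=cv2.cvtColor(a,cv2.COLOR_RGB2HSV)
v,u=np.mgrid[:384,:512]
def roi(x0,y0,x1,y1):return (u>x0*.64)&(u<x1*.64)&(v>y0*.64)&(v<y1*.64)
blue=roi(195,230,300,300)&(hsv[...,0]>100)&(hsv[...,0]<130)&(hsv[...,1]>120)
def rect(mask,z,n):
    q=ray("top",np.c_[u[mask],v[mask]],z,m)[:,:2];r=cv2.minAreaRect(q.astype(np.float32));print(n,mask.sum(),np.round(r[0],4),np.round(r[1],4),round(r[2],1),'mean',q.mean(0).round(4));return q
rect(blue,.026,"blue");z=P[...,2];print("z",np.percentile(z[blue],[5,50,95,99]).round(3))
rib=blue&(z>.044);rect(rib,.054,"rib")
red=((hsv[...,0]<8)|(hsv[...,0]>172))&(hsv[...,1]>140)
rect(roi(265,255,295,285)&red,.013,"cap")
w=roi(415,260,460,320)&red;rect(w,.084,"wing");print(np.percentile(z[w],[5,50,95]).round(3))
t=roi(440,260,530,340)&(z>.018)&(z<.034);rect(t,.026,"trayrim");
fl=roi(440,260,530,340)&(z>.0)&(z<.012)&(hsv[...,2]<120);rect(fl,.006,"floor")
c=[cv2.resize(a[y0:y1,x0:x1],(400,300),interpolation=cv2.INTER_CUBIC) for x0,y0,x1,y1 in[(265,165,345,225),(125,145,205,205)]]
s=cv2.resize(f["b"],(800,600))
save("crop",np.vstack([np.hstack(c),cv2.resize(f["b"],(800,600))[150:450]]))
```

```text
blue 1052 [0.6031 0.2605] [0.1196 0.0769] 83.9 mean [0.6029 0.2604]
z [0.022 0.025 0.052 0.056]
rib 80 [0.6041 0.2621] [0.0457 0.0173] 89.7 mean [0.6044 0.2609]
cap 29 [0.5964 0.1937] [0.0151 0.0119] 0.5 mean [0.5966 0.1939]
wing 96 [ 0.5403 -0.106 ] [0.025  0.0418] 89.3 mean [ 0.5377 -0.1073]
[0.044 0.08  0.085]
trayrim 265 [ 0.53   -0.1927] [0.1475 0.098 ] 82.5 mean [ 0.531  -0.1923]
floor 1359 [ 0.5334 -0.1949] [0.16  0.107] 82.2 mean [ 0.5298 -0.1973]
```

View pics/crop.png

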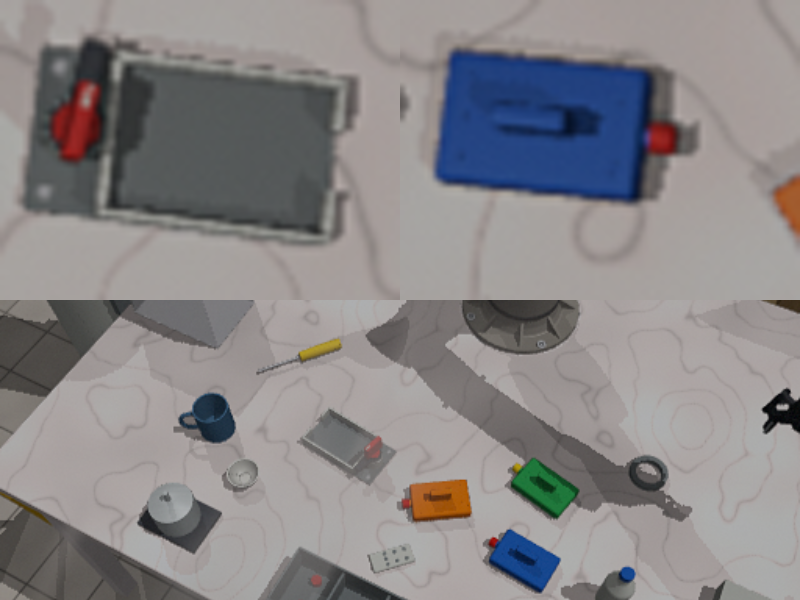

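The crop confirms the choice. It is the blue pack with the red cap toward -y, centre about (0.603, 0.261), yaw about -6°. The tray centre is about (0.530, -0.193), yaw about -7.5°. The post implied by that is (0.5415, -0.106), which agrees with the wing measured at (0.540, -0.106). I move above the pack now.

```bash
cat >> h.py <<'E'
def row(x,y,z,yawdeg):
    s=readout.state();R0=R.from_euler("xyz",s["eef_rot"]);R1=R.from_euler("xyz",[180,0,yawdeg],degrees=True)
    print("row",np.round(R0.inv().apply(np.array([x,y,z])-s["position"]),4),np.round((R0.inv()*R1).as_rotvec(degrees=True),2))
E
python3 -m pendant '[[-0.433,-0.18,0.03,0,0,70.5],[-0.433,-0.18,0.03,0,0,70.5],[-0.433,-0.18,0.03,0,0,70.5],[-0.433,-0.18,0.03,0,0,70.5],[-0.433,-0.18,0.03,0,0,70.5],[-0.433,-0.18,0.03,0,0,70.5],[-0.433,-0.18,0.03,0,0,70.5],[-0.433,-0.18,0.03,0,0,70.5],[-0.433,-0.18,0.03,0,0,70.5],[-0.433,-0.18,0.03,0,0,70.5]]' 0.6 40
python3 - <<'E'
from h import *
st();m=cam("wrist");a,d=eyes.get_image("wrist");np.savez("w1",a=a,d=d)
hsv=cv2.cvtColor(a,cv2.COLOR_RGB2HSV);P=cloud("wrist",d,m)
b=(hsv[...,0]>100)&(hsv[...,0]<130)&(hsv[...,1]>120)&(P[...,0]<.7)&(d>0)
v,u=np.mgrid[:384,:512]
for n,mk,z in(("body",b&(P[...,2]<.035),.026),("rib",b&(P[...,2]>.046)&(P[...,2]<.06),.054)):
    q=ray("wrist",np.c_[u[mk],v[mk]],z,m)[:,:2].astype(np.float32)
    q=q[np.hypot(*(q-[.603,.261]).T)<.09]
    r=cv2.minAreaRect(q);print(n,len(q),np.round(r[0],4),np.round(r[1],4),r[2])
save("w1",a)
E
```

```text
t: 1.35
position: [0.603, 0.2617, 0.201]
eef_rot: [-3.141, 0.0, 1.468]
force: [0.1, 0.8, -0.9]
gripper_width: 0.602
{'t': 1.35, 'q': [-0.832, 0.452, 0.441, 1.696, -0.218, 1.043, -0.422], 'position': [0.603, 0.262, 0.201], 'eef_rot': [-3.141, 0.0, 1.468], 'force': [0.109, 0.769, -0.862], 'wrist_torque': [-0.012, 0.047, -0.034], 'gripper_width': 0.602}
body 6019 [0.6048 0.2638] [0.1201 0.0771] 83.79379272460938
rib 510 [0.6042 0.2659] [0.0426 0.013 ] 84.21613311767578
```

View pics/w1.png

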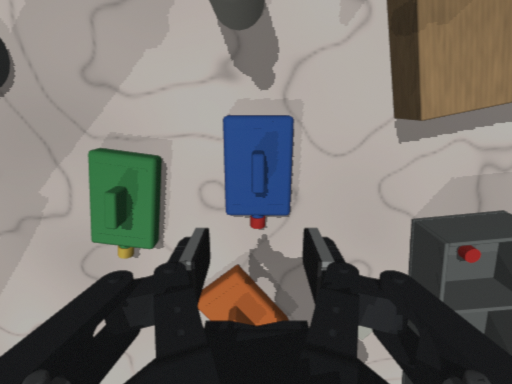

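The wrist view shows the blue pack upright at (258,165) with its rib at (258,172) and cap at (258,222). The rib is at (0.6042, 0.265), axis 84°, which agrees with the plan. I descend to it.

```bash
python3 -m pendant '[[0.0027,0.0015,0.05,0,0,0],[0.0027,0.0015,0.1,0,0,0],[0.0027,0.0015,0.14,0,0,0],[0.0027,0.0015,0.155,0,0,0],[0.0027,0.0015,0.164,0,0,0],[0.0027,0.0015,0.169,0,0,0],[0.0027,0.0015,0.17,0,0,0],[0.0027,0.0015,0.17,0,0,0]]' 0.6 40
python3 -m pendant '[[0,0,0,0,0,0],[0,0,0,0,0,0],[0,0,0,0,0,0],[0,0,0,0,0,0],[0,0,0,0,0,0]]' 0 40
```

```text
t: 2.4
position: [0.6057, 0.2638, 0.0321]
eef_rot: [3.141, -0.001, 1.467]
force: [-0.6, 0.5, 0.5]
gripper_width: 0.601
t: 3.02
position: [0.6055, 0.2637, 0.0316]
eef_rot: [3.141, -0.0, 1.467]
force: [-2.4, 0.0, 5.9]
gripper_width: 0.155
```

```bash
python3 -m pendant '[[0,0,-0.01,0,0,0],[0,0,-0.04,0,0,0],[0,0,-0.08,0,0,0],[0,0,-0.12,0,0,0],[0,0,-0.13,0,0,0],[0,0,-0.13,0,0,0],[0,0,-0.13,0,0,0]]' 0 60
python3 - <<'E'
from h import *
row(.530,-.10,.162,82.5)
E
```

```text
t: 3.9
position: [0.6045, 0.2634, 0.1597]
eef_rot: [-3.14, 0.001, 1.467]
force: [-0.6, -0.4, -3.9]
gripper_width: 0.151
row [-0.3691 -0.0366 -0.0017] [-0.11  0.08  1.58]
```

Held: the pull is about 3.5 N and the opening matches the rib. Next I work out a viewing pose from which the wrist camera sees the tray past the held pack.

Run:
```python
from h import *
s=readout.state();T=R.from_euler("xyz",s["eef_rot"]);K,Rc,t=cam("wrist")
c=-Rc.T@t;print("cam in tool",T.inv().apply(c-s["position"]).round(3),"axis",T.inv().apply(Rc[2]).round(3))
pk=np.array([[sx*.04,y,z] for sx in(-1,1) for y in(-.06,.06) for z in(-.032,-.006)])
# tool frame pack corners: world offsets -> tool
Y=R.from_euler("z",-6,degrees=True);pt=T.inv().apply(Y.apply(pk))
A=R.from_euler("z",-7.5,degrees=True)
tr=A.apply([[sx*.049,y,.026] for sx in(-1,1) for y in(-.069,.069)]+[[0,.088,.084]])+[.531,-.192,0]
def pr(p):
    q=p@K.T;return (q[:,:2]/q[:,2:]).round().astype(int)
for y,z,tilt in[(-.33,.2,0),(-.36,.3,0),(-.36,.25,15),(-.33,.25,20),(-.36,.3,20)]:
    T2=R.from_euler("xyz",[180,0,82.5],degrees=True)*R.from_euler("y",tilt,degrees=True);p2=np.array([.53,y,z])
    M=Rc*1; Rc2=Rc@(T*T2.inv()).as_matrix(); c2=p2+T2.apply(T.inv().apply(c-s["position"]))
    print(y,z,tilt,"tray",pr((tr-c2)@Rc2.T).tolist(),"pack top row",pr((T2.apply(pt)+p2-c2)@Rc2.T)[:,1].min())
```

```text
cam in tool [ 0.073 -0.    -0.143] axis [-0.285 -0.     0.959]
-0.33 0.2 0 tray [[196, 110], [187, -40], [286, 111], [290, -40], [234, -110]] pack top row 127
-0.36 0.3 0 tray [[207, 87], [201, -28], [276, 87], [279, -28], [237, -75]] pack top row 127
-0.36 0.25 15 tray [[205, 134], [204, 31], [277, 134], [277, 31], [238, -14]] pack top row 127
-0.33 0.25 20 tray [[208, 170], [210, 73], [279, 170], [279, 73], [242, 35]] pack top row 127
-0.36 0.3 20 tray [[212, 155], [213, 70], [274, 156], [274, 70], [241, 36]] pack top row 127
```

```bash
python3 -m pendant '[[-0.05,-0.003,-0.01,0,0,0],[-0.11,-0.01,-0.03,0,0,0],[-0.17,-0.015,-0.05,0,0,0],[-0.23,-0.02,-0.07,0,0,0],[-0.29,-0.026,-0.09,0,0,1],[-0.35,-0.03,-0.09,0,0,1.5],[-0.41,-0.03,-0.09,0,0,1.5],[-0.47,-0.02,-0.09,0,0,1.5],[-0.53,-0.01,-0.09,0,0,1.5],[-0.58,0,-0.09,0,0,1.5]]'
python3 -m pendant '[[-0.03,0,0,0,4,0],[-0.055,0,0,0,8,0],[-0.07,0,0,0,12,0],[-0.07,0,0,0,16,0],[-0.07,0,0,0,19,0],[-0.07,0,0,0,20,0],[-0.07,0,0,0,20,0],[-0.07,0,0,0,20,0]]'
python3 - <<'E'
from h import *
st();m=cam("wrist");a,d=eyes.get_image("wrist");np.savez("w2",a=a,d=d,K=m[0],R=m[1],t=m[2])
save("w2",cv2.resize(a,(800,600)))
E
```

```text
t: 5.15
position: [0.5447, -0.3155, 0.25]
eef_rot: [-3.14, 0.0, 1.44]
force: [1.7, 1.6, -3.2]
gripper_width: 0.151
t: 6.15
position: [0.5367, -0.3822, 0.2512]
eef_rot: [-3.142, -0.348, 1.442]
force: [-0.6, 0.2, -3.6]
gripper_width: 0.142
{'t': 6.15, 'q': [0.295, 0.556, 0.569, 1.513, -0.56, 1.423, 0.859], 'position': [0.537, -0.382, 0.251], 'eef_rot': [-3.142, -0.348, 1.442], 'force': [-0.608, 0.182, -3.635], 'wrist_torque': [-0.606, 0.092, -0.02], 'gripper_width': 0.142}
```

View pics/w2.png

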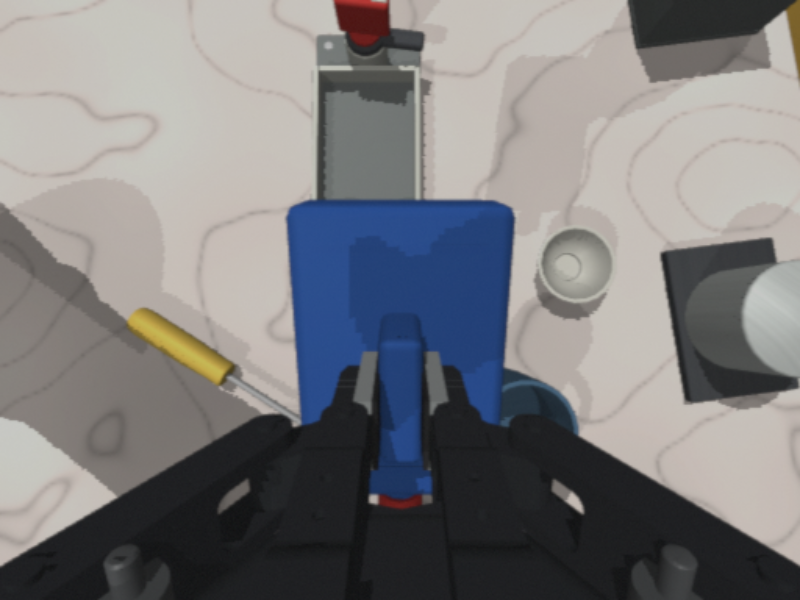

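The view shows the held pack square in the fingers. Beyond it is the tray, with rim corners at about (316,67) and (420,67), the side walls running down to row 195, the post at (368,40), and the latch pointing right to (424,41).

Run:
```python
from h import *
f=np.load("w2.npz");a,d=f["a"],f["d"];m=(f["K"],f["R"],f["t"]);P=cloud("w",d,m)
v,u=np.mgrid[:384,:512];z=P[...,2]
k=(d>0)&(z>.019)&(z<.032)&(u>190)&(u<280)&(v>36)&(v<127)
A=R.from_euler("z",-7.5,degrees=True).as_matrix()[:2,:2]
def loc(p):return (p[:,:2]-[.531,-.192])@A
q=loc(ray("w",np.c_[u[k],v[k]],.026,m));print(k.sum())
for n,s in(("left",(q[:,0]<-.035)&(q[:,1]<.055)),("right",(q[:,0]>.035)&(q[:,1]<.055)),("end",(q[:,1]>.055)&(abs(q[:,0])<.035))):
    w=q[s]; i=0 if n=="end" else 1; c=np.polyfit(w[:,i],w[:,1-i],1)
    print(n,len(w),"slope deg",np.degrees(np.arctan(c[0])).round(2),"mean",w.mean(0).round(4),np.percentile(w[:,1-i],[2,50,98]).round(4))
# floor edges from colour: grey
g=a.astype(int);fl=(g.max(2)<125)&(z<.013)&(d>0)&(u>195)&(u<275)&(v>50)&(v<126)
w=loc(ray("w",np.c_[u[fl],v[fl]],.006,m));print("floor x",np.percentile(w[:,0],[1,50,99]).round(4),"y",np.percentile(w[:,1],[98,99.8]).round(4))
# image corner by gradient: print rows
for r in (70,95,115):print(r,[int(x) for x in a[r,196:212].mean(1)],[int(x) for x in a[r,262:278].mean(1)])
# held pack cap/corners
hsv=cv2.cvtColor(a,cv2.COLOR_RGB2HSV);b=((hsv[...,0]>100)&(hsv[...,0]<130)&(hsv[...,1]>120)&(u>180)&(u<335)&(v<250)).astype(np.uint8)
s=readout.state();T=R.from_euler("xyz",s["eef_rot"])
bb=b.astype(bool)&(d>0)&(v<200);q=T.inv().apply(P[bb]-s["position"]);print("pack top z tool",np.percentile(q[:,2],[10,50,90]).round(4))
t=q[abs(q[:,2]-np.median(q[:,2]))<.004];print("x extent",t[:,0].max().round(4),"y ext",np.percentile(t[:,1],[.5,99.5]).round(4))
c=np.polyfit(t[:,0],t[:,2],1);print("pack pitch deg",np.degrees(np.arctan(c[0])),"roll",np.degrees(np.arctan(np.polyfit(t[:,1],t[:,2],1)[0])))
fr=[(xx,t[abs(t[:,0]-xx)<.003][:,1]) for xx in(.01,.03,.05)];print([(x,w.min().round(4),w.max().round(4)) for x,w in fr if len(w)])
```

```text
1151
left 340 slope deg 0.02 mean [-0.0482 -0.0026] [-0.0512 -0.0482 -0.0452]
right 312 slope deg -0.08 mean [ 0.0441 -0.002 ] [0.042  0.0442 0.0463]
end 377 slope deg -0.11 mean [-0.0004  0.0619] [0.0566 0.0612 0.0714]
floor x [-0.0469 -0.0011  0.0501] y [0.0607 0.0623]
70 [186, 190, 190, 174, 174, 189, 177, 132, 76, 63, 60, 62, 89, 108, 109, 109] [115, 114, 112, 136, 173, 182, 155, 115, 111, 149, 175, 177, 177, 177, 178, 178]
95 [193, 194, 192, 187, 186, 186, 153, 95, 67, 61, 64, 86, 105, 109, 109, 109] [115, 115, 112, 133, 172, 181, 155, 119, 111, 148, 175, 178, 177, 177, 178, 185]
115 [191, 191, 191, 189, 188, 184, 146, 83, 65, 62, 63, 85, 104, 109, 109, 109] [116, 115, 112, 131, 169, 181, 157, 120, 110, 143, 169, 175, 175, 175, 174, 176]
pack top z tool [0.0051 0.006  0.0074]
x extent 0.0605 y ext [-0.0385  0.0376]
pack pitch deg 1.2746415028719136 roll 0.16786089813378038
[(0.03, np.float64(-0.039), np.float64(0.0383)), (0.05, np.float64(-0.0392), np.float64(0.0384))]
```

Run:
```python
from h import *
f=np.load("w2.npz");a,d=f["a"],f["d"];m=(f["K"],f["R"],f["t"]);P=cloud("w",d,m)
A=R.from_euler("z",-7.5,degrees=True).as_matrix()[:2,:2]
rs=np.arange(36,62)
for c in(215,225,250):
    q=(ray("w",np.c_[np.full(26,c),rs],.026,m)[:,:2]-[.531,-.192])@A
    print(c,[(int(r),int(a[r,c].mean()),round(1000*y,1),int(1000*P[r,c,2])) for r,y in zip(rs,q[:,1])])
q=(ray("w",np.c_[np.arange(196,278)-0.,np.full(82,95)],.026,m)[:,:2]-[.531,-.192])@A
print([(c,round(1000*q[c-196,0],1)) for c in(202,203,207,264,265,267,268,269)])
```

```text
215 [(36, 119, np.float64(72.8), 6), (37, 119, np.float64(71.4), 4), (38, 120, np.float64(69.9), 6), (39, 118, np.float64(68.4), 6), (40, 112, np.float64(66.9), 4), (41, 121, np.float64(65.5), 6), (42, 183, np.float64(64.0), 25), (43, 191, np.float64(62.5), 25), (44, 183, np.float64(61.0), 27), (45, 109, np.float64(59.6), 24), (46, 82, np.float64(58.1), 23), (47, 80, np.float64(56.6), 20), (48, 79, np.float64(55.2), 17), (49, 79, np.float64(53.7), 15), (50, 79, np.float64(52.2), 13), (51, 78, np.float64(50.7), 9), (52, 74, np.float64(49.3), 6), (53, 68, np.float64(47.8), 5), (54, 67, np.float64(46.3), 5), (55, 68, np.float64(44.9), 6), (56, 68, np.float64(43.4), 6), (57, 72, np.float64(42.0), 5), (58, 97, np.float64(40.5), 5), (59, 116, np.float64(39.0), 4), (60, 118, np.float64(37.6), 6), (61, 118, np.float64(36.1), 5)]
225 [(36, 81, np.float64(72.9), 30), (37, 81, np.float64(71.4), 28), (38, 81, np.float64(69.9), 25), (39, 80, np.float64(68.4), 23), (40, 79, np.float64(67.0), 19), (41, 76, np.float64(65.5), 17), (42, 118, np.float64(64.0), 26), (43, 152, np.float64(62.6), 26), (44,
[... 895 characters left out ...]
 81, np.float64(58.3), 23), (47, 79, np.float64(56.8), 20), (48, 79, np.float64(55.3), 17), (49, 78, np.float64(53.8), 16), (50, 80, np.float64(52.4), 11), (51, 79, np.float64(50.9), 9), (52, 74, np.float64(49.4), 6), (53, 70, np.float64(48.0), 5), (54, 68, np.float64(46.5), 6), (55, 68, np.float64(45.0), 6), (56, 68, np.float64(43.6), 6), (57, 69, np.float64(42.1), 7), (58, 68, np.float64(40.7), 6), (59, 69, np.float64(39.2), 6), (60, 68, np.float64(37.7), 6), (61, 69, np.float64(36.3), 6)]
[(202, np.float64(-46.7)), (203, np.float64(-45.3)), (207, np.float64(-39.6)), (264, np.float64(40.6)), (265, np.float64(42.0)), (267, np.float64(44.9)), (268, np.float64(46.3)), (269, np.float64(47.7))]
```

Run:
```python
from h import *
f=np.load("first.npz");a,d=f["a"],f["d"];m=cam("top")
A=R.from_euler("z",-7.5,degrees=True).as_matrix()[:2,:2]
K,Rm,t=m;g=a.astype(np.float32).mean(2)
def prof(L,n):  # mean brightness along world points on plane z=.026
    q=L.reshape(-1,2)@A.T+[.5284,-.1959];p=np.c_[q,np.full(len(q),.026)]@Rm.T+t;p=p@K.T;p=p[:,:2]/p[:,2:]
    return cv2.remap(g,p[:,0].reshape(L.shape[:2]).astype(np.float32),p[:,1].reshape(L.shape[:2]).astype(np.float32),cv2.INTER_LINEAR).mean(1).astype(int)
for n,lo in(("+y",58),("-y",-76),):
    s=np.arange(lo,lo+19,1)/1e3;o=np.r_[np.linspace(-.040,-.022,15),np.linspace(.022,.04,15)]
    if n=="+y":o=np.linspace(-.04,-.024,20)
    L=np.stack(np.meshgrid(s,o,indexing="ij")[::-1],-1);print(n,list(zip((s*1e3).round().astype(int).tolist(),prof(L,n).tolist())))
for n,lo in(("+x",38),("-x",-56)):
    s=np.arange(lo,lo+19,1)/1e3;o=np.linspace(-.05,.03,30)
    L=np.stack(np.meshgrid(s,o,indexing="ij"),-1);print(n,list(zip((s*1e3).round().astype(int).tolist(),prof(L,n).tolist())))
```

```text
+y [(58, 55), (59, 52), (60, 52), (61, 63), (62, 85), (63, 107), (64, 127), (65, 136), (66, 140), (67, 133), (68, 119), (69, 106), (70, 94), (71, 85), (72, 78), (73, 77), (74, 77), (75, 78), (76, 78)]
-y [(-76, 125), (-75, 113), (-74, 104), (-73, 97), (-72, 95), (-71, 103), (-70, 116), (-69, 130), (-68, 137), (-67, 137), (-66, 130), (-65, 118), (-64, 105), (-63, 91), (-62, 81), (-61, 75), (-60, 72), (-59, 72), (-58, 73)]
+x [(38, 83), (39, 82), (40, 80), (41, 80), (42, 83), (43, 91), (44, 102), (45, 114), (46, 127), (47, 136), (48, 138), (49, 133), (50, 127), (51, 127), (52, 134), (53, 142), (54, 147), (55, 148), (56, 149)]
-x [(-56, 162), (-55, 161), (-54, 158), (-53, 152), (-52, 144), (-51, 133), (-50, 123), (-49, 118), (-48, 121), (-47, 129), (-46, 134), (-45, 131), (-44, 118), (-43, 96), (-42, 77), (-41, 67), (-40, 67), (-39, 71), (-38, 74)]
```

The two views put the tray centre at (0.528, -0.196) by wrist and (0.5315, -0.194) by top with its bias taken out. I take (0.530, -0.195), yaw -7.5°, against a slack of ±4 mm. Next I work out the row to above it.

Run:
```python
from h import *
row(.530,-.195,.13,82.5)
```

```text
row [ 0.1322 -0.0307  0.1772] [-1.000e-02 -1.997e+01  1.200e-01]
```

```bash
python3 -m pendant '[[0.035,-0.008,0.045,0,-5,0],[0.07,-0.016,0.09,0,-10,0],[0.1,-0.023,0.134,0,-15,0],[0.12,-0.028,0.16,0,-18,0],[0.1322,-0.0307,0.1772,0,-20,0.1],[0.1322,-0.0307,0.1772,0,-20,0.1],[0.1322,-0.0307,0.1772,0,-20,0.1],[0.1322,-0.0307,0.1772,0,-20,0.1]]'
python3 - <<'E'
from h import *
row(.530,-.195,.05,82.5);row(.530,-.195,.0376,82.5)
a,d=eyes.get_image("scene");b,e=eyes.get_image("wrist")
save("s3",np.hstack([cv2.resize(a[180:330,160:300],(400,428)),cv2.resize(b,(400,428))]))
E
```

```text
t: 7.2
position: [0.5299, -0.1964, 0.1306]
eef_rot: [3.141, 0.0, 1.438]
force: [-0.1, 0.2, -3.6]
gripper_width: 0.149
row [ 0.0014 -0.0002  0.0806] [ 0.04  0.   -0.1 ]
row [ 0.0014 -0.0002  0.093 ] [ 0.04  0.   -0.1 ]
```

View pics/s3.png

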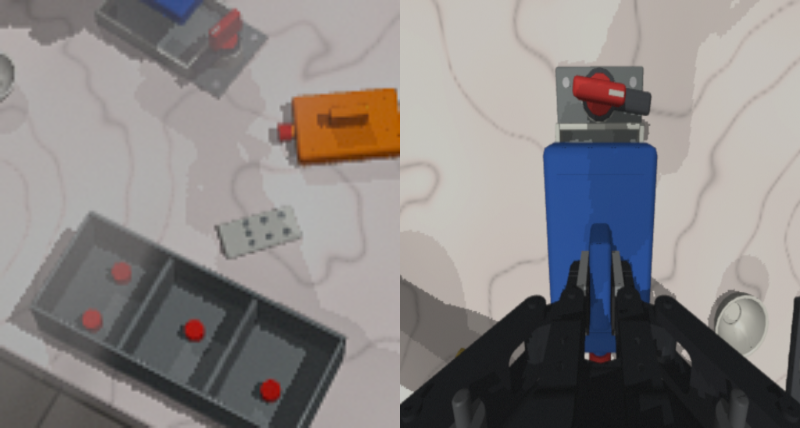

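The right half (wrist view) shows the pack centred on the tray: the plate spans 555-643 and the pack 544-656, both centred near 600. I lower it gently.

```bash
python3 -m pendant '[[0.0014,0,0.02,0,0,0],[0.0014,0,0.04,0,0,0],[0.0014,0,0.055,0,0,0],[0.0014,0,0.064,0,0,0],[0.0014,0,0.07,0,0,0],[0.0014,0,0.07,0,0,0]]'
python3 -m pendant '[[0,0,0.005,0,0,0],[0,0,0.01,0,0,0],[0,0,0.013,0,0,0],[0,0,0.015,0,0,0],[0,0,0.015,0,0,0]]'
```

```text
t: 8.05
position: [0.5299, -0.1942, 0.0598]
eef_rot: [-3.141, 0.0, 1.439]
force: [-0.1, 1.2, -2.9]
gripper_width: 0.15
t: 8.68
position: [0.5299, -0.1941, 0.0449]
eef_rot: [-3.141, 0.0, 1.439]
force: [0.5, 0.7, -4.3]
gripper_width: 0.152
```

Still free: there is no contact force with the underside at about 13 mm, below the wall tops. Down the last 7 mm.

```bash
python3 -m pendant '[[0,0,0.002,0,0,0],[0,0,0.004,0,0,0],[0,0,0.005,0,0,0],[0,0,0.006,0,0,0],[0,0,0.006,0,0,0]]'
python3 -m pendant '[[0,0,0.0005,0,0,0],[0,0,0.001,0,0,0],[0,0,0.0015,0,0,0],[0,0,0.0015,0,0,0]]'
```

```text
t: 9.3
position: [0.5299, -0.194, 0.039]
eef_rot: [-3.141, 0.0, 1.439]
force: [0.5, -0.6, -3.1]
gripper_width: 0.151
t: 9.8
position: [0.53, -0.1941, 0.0377]
eef_rot: [-3.141, -0.0, 1.439]
force: [-2.4, 1.2, 3.6]
gripper_width: 0.149
```

Contact is made, so I release and rise, then look.

```bash
python3 -m pendant '[[0,0,0,0,0,0],[0,0,0,0,0,0],[0,0,0,0,0,0],[0,0,0,0,0,0]]' 0.5 60
python3 -m pendant '[[0,0,-0.01,0,0,0],[0,0,-0.03,0,0,0],[0,0,-0.07,0,0,0],[0,0,-0.12,0,0,0],[-0.02,0,-0.16,0,0,0],[-0.04,0,-0.18,0,0,0],[-0.04,0,-0.18,0,0,0],[-0.04,0,-0.18,0,0,0]]'
python3 - <<'E'
from h import *
m=cam("wrist");a,d=eyes.get_image("wrist");np.savez("w4",a=a,d=d,K=m[0],R=m[1],t=m[2])
save("w4",cv2.resize(a,(800,600)))
P=cloud("w",d,m);v,u=np.mgrid[:384,:512];hsv=cv2.cvtColor(a,cv2.COLOR_RGB2HSV);z=P[...,2]
near=(d>0)&(np.hypot(P[...,0]-.53,P[...,1]+.195)<.14)
b=near&(hsv[...,0]>100)&(hsv[...,0]<130)&(hsv[...,1]>120)
red=near&((hsv[...,0]<8)|(hsv[...,0]>172))&(hsv[...,1]>140)
def rect(k,zz,n):
    q=ray("w",np.c_[u[k],v[k]],zz,m)[:,:2].astype(np.float32);r=cv2.minAreaRect(q);print(n,len(q),np.round(r[0],4),np.round(r[1],4),round(r[2],2))
rect(b&(z<.042)&(z>.022),.032,"pack");rect(b&(z>.053),.06,"rib")
pk=P[b&(z<.042)&(z>.024)];c=np.linalg.lstsq(np.c_[pk[:,:2],np.ones(len(pk))],pk[:,2],rcond=None)[0];print("plane",c,"median z",np.median(pk[:,2]))
rect(red&(z>.076)&(z<.092),.084,"wingtop");rect(red&(z<.06)&(P[...,1]<-.2),.019,"cap")
k=near&(hsv[...,2]<80)&(z>.038)&(z<.05)&(P[...,1]>-.14);rect(k,.044,"latch")
E
```

```text
t: 10.3
position: [0.53, -0.1941, 0.0375]
eef_rot: [-3.141, 0.0, 1.439]
force: [-0.1, 1.0, -0.2]
gripper_width: 0.502
t: 11.3
position: [0.5246, -0.233, 0.2175]
eef_rot: [-3.141, -0.001, 1.44]
force: [-0.4, 0.6, -1.3]
gripper_width: 0.501
pack 6430 [ 0.5291 -0.1942] [0.1204 0.0784] 82.47
rib 526 [ 0.5295 -0.1926] [0.0421 0.013 ] 82.58
plane [-0.0025494   0.00090068  0.03348293] median z 0.032053621992225445
wingtop 636 [ 0.5401 -0.1096] [0.0127 0.0426] 75.63
cap 142 [ 0.5201 -0.2649] [0.0147 0.0179] 82.6
latch 707 [ 0.5557 -0.117 ] [0.0349 0.0662] 63.3
```

View pics/w4.png

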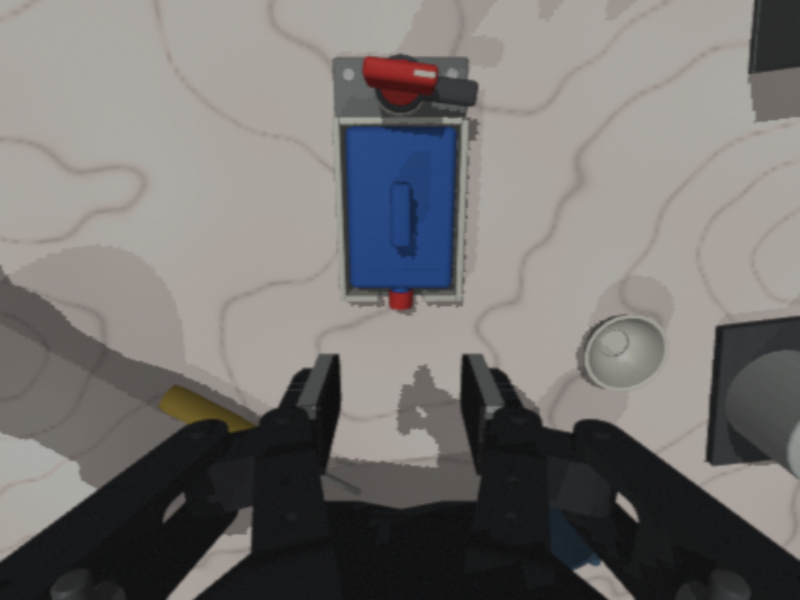

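The pack lies level in the tray: top at 32 mm, axis 82.5°, the same as the tray, centred to about 1 mm, with its red cap in the gap at (400,298). The wing is at (400,75), centre about (0.5405, -0.109), bar angle -14.4°, white mark at the +x end. I grip it with tool yaw 165.6°, which leaves joint 7 room for the clockwise turn.

Run:
```python
from h import *
row(.5407,-.1088,.13,165.6)
```

```text
row [ 1.25e-01 -1.00e-04  8.71e-02] [-4.000e-02 -7.000e-02 -8.309e+01]
```

```bash
python3 -m pendant '[[0.03,0,0,0,0,-10],[0.06,0,0,0,0,-20],[0.1,0,0,0,0,-30],[0.125,0,0.02,0,0,-40],[0.125,0,0.04,0,0,-50],[0.125,0,0.06,0,0,-60],[0.125,0,0.087,0,0,-70],[0.125,0,0.087,0,0,-80],[0.125,0,0.087,0,0,-83.1],[0.125,0,0.087,0,0,-83.1]]' 0.5
python3 - <<'E'
from h import *
st();m=cam("wrist");a,d=eyes.get_image("wrist");save("w5",a)
P=cloud("w",d,m);v,u=np.mgrid[:384,:512];hsv=cv2.cvtColor(a,cv2.COLOR_RGB2HSV);z=P[...,2]
red=(d>0)&((hsv[...,0]<8)|(hsv[...,0]>172))&(hsv[...,1]>140)&(z>.076)&(z<.092)&(np.hypot(P[...,0]-.54,P[...,1]+.109)<.04)
q=ray("w",np.c_[u[red],v[red]],.084,m)[:,:2].astype(np.float32);print(len(q),cv2.minAreaRect(q),q.mean(0));row(.5407,-.1088,.053,165.6)
E
```

```text
t: 12.6
position: [0.5407, -0.1093, 0.1298]
eef_rot: [-3.141, -0.002, 2.89]
force: [0.5, -0.2, -0.0]
gripper_width: 0.502
{'t': 12.6, 'q': [-0.185, 0.357, 0.327, 1.992, -0.155, 0.818, 1.548], 'position': [0.541, -0.109, 0.13], 'eef_rot': [-3.141, -0.002, 2.89], 'force': [0.471, -0.222, -0.007], 'wrist_torque': [0.019, 0.018, 0.003], 'gripper_width': 0.502}
816 ((0.5387356877326965, -0.10836944729089737), (0.011267494410276413, 0.0437556728720665), 75.20353698730469) [ 0.53623164 -0.10783631]
row [0.0001 0.0005 0.077 ] [-0.01 -0.08 -0.08]
```

View pics/w5.png

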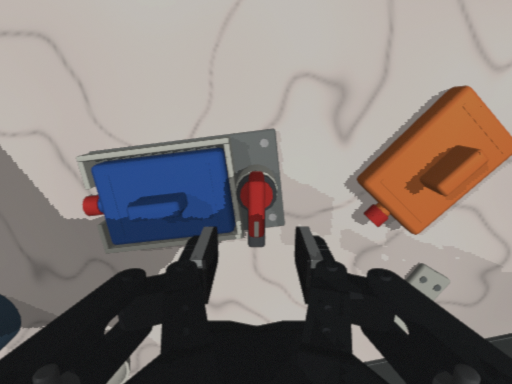

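The wing at (258,200) lies square between the fingers, and joint 7 will unwind as I turn. I descend and pinch.

```bash
python3 -m pendant '[[0,0.0005,0.03,0,0,0],[0,0.0005,0.055,0,0,0],[0,0.0005,0.07,0,0,0],[0,0.0005,0.076,0,0,0],[0,0.0005,0.077,0,0,0],[0,0.0005,0.077,0,0,0]]' 0.5 50
python3 -m pendant '[[0,0,0,0,0,0],[0,0,0,0,0,0],[0,0,0,0,0,0],[0,0,0,0,0,0]]' 0 50; python3 -c "
from h import *
st()"
```

```text
t: 13.4
position: [0.5416, -0.1094, 0.0541]
eef_rot: [3.141, 0.001, 2.89]
force: [-0.5, -0.0, 0.4]
gripper_width: 0.501
t: 13.9
position: [0.5415, -0.1094, 0.054]
eef_rot: [3.141, 0.0, 2.89]
force: [-0.5, -0.1, 5.8]
gripper_width: 0.134
{'t': 13.9, 'q': [-0.148, 0.472, 0.288, 2.035, -0.211, 0.663, 1.596], 'position': [0.542, -0.109, 0.054], 'eef_rot': [3.141, 0.0, 2.89], 'force': [-0.45, -0.055, 5.817], 'wrist_torque': [0.019, 0.319, 0.029], 'gripper_width': 0.134}
```

```bash
python3 -m pendant '[[0,0,0,0,0,5],[0,0,0,0,0,10],[0,0,0,0,0,15],[0,0,0,0,0,20],[0,0,0,0,0,25],[0,0,0,0,0,30],[0,0,0,0,0,30],[0,0,0,0,0,30]]'; python3 -c "
from h import *
st()"
```

```text
t: 14.9
position: [0.5414, -0.1097, 0.054]
eef_rot: [-3.142, 0.0, 2.366]
force: [-2.1, -1.1, 7.0]
gripper_width: 0.126
{'t': 14.9, 'q': [-0.255, 0.491, 0.425, 2.041, -0.318, 0.672, 1.172], 'position': [0.541, -0.11, 0.054], 'eef_rot': [-3.142, 0.0, 2.366], 'force': [-2.142, -1.086, 6.987], 'wrist_torque': [-0.366, 0.52, -0.03], 'gripper_width': 0.126}
```

The torque about z is -0.03, which is just the drag. I carry on in small steps.

```bash
cat > q.py <<'E'
from h import *
s=readout.state();print("  YAW",round(np.degrees(s["eef_rot"][2]),2),"TZ",np.round(s["wrist_torque"],3),"t",s["t"],"w",s["gripper_width"])
E
python3 -m pendant '[[0,0,0,0,0,3],[0,0,0,0,0,6],[0,0,0,0,0,6]]' | grep force; python3 q.py
```

```text
force: [-3.0, -0.7, 8.1]
  YAW 129.5 TZ [-0.407  0.605 -0.05 ] t 15.275 w 0.13148704919034446
```

```bash
python3 -m pendant '[[0,0,0,0,0,2],[0,0,0,0,0,4],[0,0,0,0,0,4]]' | grep force; python3 q.py
```

```text
force: [-2.8, -1.5, 7.9]
  YAW 125.51 TZ [-0.494  0.64  -0.042] t 15.65 w 0.13469087739081612
```

```bash
python3 -m pendant '[[0,0,0,0,0,2],[0,0,0,0,0,4],[0,0,0,0,0,4]]' | grep force; python3 q.py
```

```text
force: [-2.8, -2.0, 8.7]
  YAW 121.51 TZ [-0.474  0.686  0.   ] t 16.025 w 0.1324230221395801
```

```bash
python3 -m pendant '[[0,0,0,0,0,2],[0,0,0,0,0,4],[0,0,0,0,0,4]]' | grep force; python3 q.py;  python3 -m pendant '[[0,0,0,0,0,2],[0,0,0,0,0,4],[0,0,0,0,0,4]]' | grep force; python3 q.py;  python3 -m pendant '[[0,0,0,0,0,2],[0,0,0,0,0,4],[0,0,0,0,0,4]]' | grep force; python3 q.py
```

```text
force: [-3.6, -2.0, 8.2]
  YAW 117.51 TZ [-0.502  0.723 -0.021] t 16.4 w 0.13699563881053745
force: [-3.7, -2.5, 9.0]
  YAW 113.51 TZ [-0.511  0.852 -0.   ] t 16.775 w 0.13039481439809744
force: [-3.5, -3.0, 9.0]
  YAW 109.5 TZ [-0.529  0.883  0.015] t 17.15 w 0.13113237504132172
```

```bash
python3 -m pendant '[[0,0,0,0,0,2],[0,0,0,0,0,4],[0,0,0,0,0,4]]' | grep force; python3 q.py;  python3 -m pendant '[[0,0,0,0,0,2],[0,0,0,0,0,4],[0,0,0,0,0,4]]' | grep force; python3 q.py;  python3 -m pendant '[[0,0,0,0,0,2],[0,0,0,0,0,4],[0,0,0,0,0,4]]' | grep force; python3 q.py
```

```text
force: [-3.6, -2.2, 7.8]
  YAW 105.51 TZ [-0.52   0.873 -0.004] t 17.525 w 0.13102539760839213
force: [-4.9, -2.5, 9.2]
  YAW 101.51 TZ [-0.572  0.932  0.008] t 17.9 w 0.13348531042038142
force: [-4.7, -2.2, 9.3]
  YAW 97.5 TZ [-0.629  1.009  0.023] t 18.275 w 0.13126212967305162
```

```bash
python3 -m pendant '[[0,0,0,0,0,2],[0,0,0,0,0,4],[0,0,0,0,0,4]]' | grep force; python3 q.py;  python3 -m pendant '[[0,0,0,0,0,2],[0,0,0,0,0,4],[0,0,0,0,0,4]]' | grep force; python3 q.py;  python3 -m pendant '[[0,0,0,0,0,2],[0,0,0,0,0,4],[0,0,0,0,0,4]]' | grep force; python3 q.py
```

```text
force: [-4.5, -2.6, 8.9]
  YAW 93.52 TZ [-0.482  1.046  0.13 ] t 18.65 w 0.12928018402908198
force: [-5.5, -1.6, 10.0]
  YAW 89.52 TZ [-0.491  1.189  0.201] t 19.025 w 0.13199887545623135
force: [-5.7, -2.6, 9.7]
  YAW 85.53 TZ [-0.48   1.196  0.269] t 19.4 w 0.12990963454940913
```

The torque has risen over 12° (0.13, 0.20, 0.27 N m), so the latch is on its stop. I look at latch and wing before going further.

Run:
```python
from h import *
m=cam("wrist");a,d=eyes.get_image("wrist");np.savez("w6",a=a,d=d,K=m[0],R=m[1],t=m[2])
save("w6",cv2.resize(a[60:330,130:390],(780,600),interpolation=cv2.INTER_CUBIC))
```

```text
(no output)
```

View pics/w6.png

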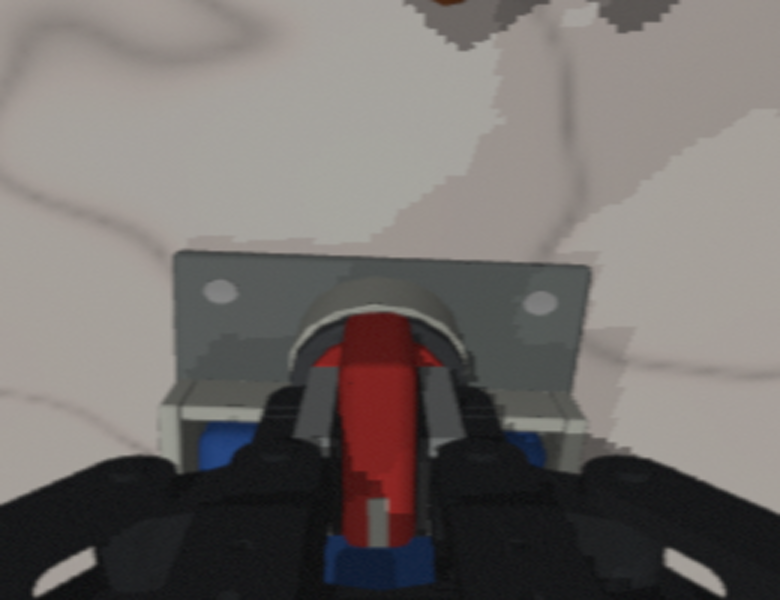

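The wing has followed the tool and lies vertical in the picture at (378,430), but the latch is hidden under the fingers. I release, back off and measure the slip.

```bash
python3 -m pendant '[[0,0,0,0,0,0],[0,0,0,0,0,0],[0,0,0,0,0,0],[0,0,0,0,0,0]]' 0.5
python3 -m pendant '[[0,0,-0.02,0,0,0],[0,0,-0.06,0,0,0],[0,0,-0.12,0,0,0],[-0.05,0,-0.16,0,0,0],[-0.1,0,-0.16,0,0,0],[-0.12,0,-0.16,0,0,0],[-0.12,0,-0.16,0,0,0],[-0.12,0,-0.16,0,0,0]]'
cat > meas.py <<'E'
from h import *
import sys
m=cam("wrist");a,d=eyes.get_image("wrist");n=sys.argv[1];np.savez(n,a=a,d=d,K=m[0],R=m[1],t=m[2])
P=cloud("w",d,m);v,u=np.mgrid[:384,:512];hsv=cv2.cvtColor(a,cv2.COLOR_RGB2HSV);z=P[...,2]
near=(d>0)&(np.hypot(P[...,0]-.541,P[...,1]+.109)<.075)
red=near&((hsv[...,0]<8)|(hsv[...,0]>172))&(hsv[...,1]>140)&(z>.076)&(z<.092)
def rect(k,zz,nm):
    q=ray("w",np.c_[u[k],v[k]],zz,m)[:,:2].astype(np.float32);r=cv2.minAreaRect(q);
    w,V=np.linalg.eigh(np.cov(q.T));print(nm,len(q),np.round(r[0],4),np.round(r[1],4),round(r[2],2),"pca",np.degrees(np.arctan2(V[1,1],V[0,1])).round(1))
rect(red,.084,"wing")
k=near&(hsv[...,1]<90)&(hsv[...,2]<90)&(z>.037)&(z<.05);rect(k,.044,"latch")
uv=np.argwhere(near)[:, ::-1];x0,y0=uv.min(0)-10;x1,y1=uv.max(0)+10
c=a[max(y0,0):y1,max(x0,0):x1];save(n,cv2.resize(c,None,fx=min(780/c.shape[1],590/c.shape[0]),fy=min(780/c.shape[1],590/c.shape[0]),interpolation=cv2.INTER_CUBIC))
E
python3 meas.py w7
```

```text
t: 19.95
position: [0.5413, -0.1093, 0.0535]
eef_rot: [-3.141, 0.0, 1.494]
force: [-0.2, -0.4, -0.3]
gripper_width: 0.496
t: 20.95
position: [0.5321, -0.2282, 0.214]
eef_rot: [-3.141, -0.0, 1.494]
force: [0.0, -0.1, -0.9]
gripper_width: 0.502
wing 591 [ 0.5399 -0.1096] [0.0118 0.0432] 3.82 pca 93.0
latch 661 [ 0.5392 -0.1261] [0.0663 0.0351] 88.04 pca 104.6
```

View pics/w7.png

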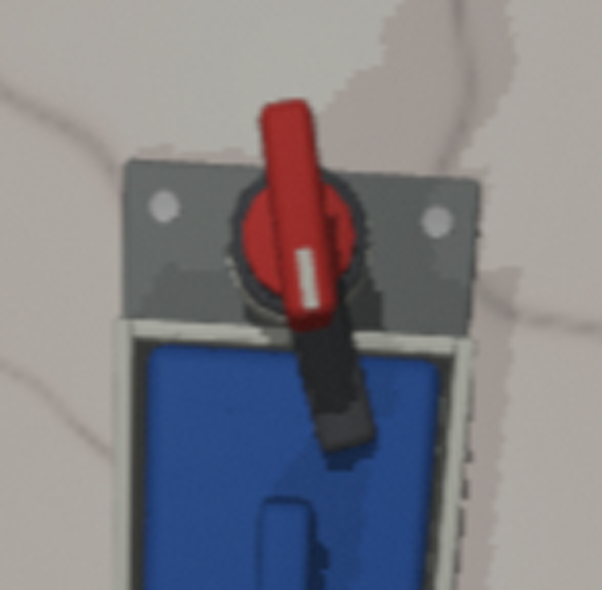

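The latch is stopped over the pack with its tip at (347,440). The wing has slipped clockwise past it and its mark points to (310,280). I measure the slip angle on the arm alone.

Run:
```python
from h import *
f=np.load("w7.npz");a,d=f["a"],f["d"];m=(f["K"],f["R"],f["t"]);P=cloud("w",d,m);v,u=np.mgrid[:384,:512]
hsv=cv2.cvtColor(a,cv2.COLOR_RGB2HSV);z=P[...,2];c=np.array([.5407,-.1090])
k=(d>0)&(hsv[...,1]<110)&(hsv[...,2]<95)&(z>.037)&(z<.051)
q=ray("w",np.c_[u[k],v[k]],.044,m)[:,:2];r=np.hypot(*(q-c).T);s=(r>.027)&(r<.056)&(q[:,1]<-.12);q=q[s]
print(len(q),"dir of mean",np.degrees(np.arctan2(*(q.mean(0)-c)[::-1])),"far",r[s].max())
r2=cv2.minAreaRect(q.astype(np.float32));print(r2)
print("axis fit",np.degrees(np.arctan2(1,np.polyfit(q[:,1],q[:,0],1)[0]))-180)
```

```text
333 dir of mean -79.69186294079446 far 0.05120459859911444
((0.5477094054222107, -0.14728717505931854), (0.014947053045034409, 0.024397505447268486), 9.692778587341309)
axis fit -83.75876900610908
```

Run:
```python
from h import *
for n in("w4","w6","w7"):
    f=np.load(n+".npz");a,d=f["a"],f["d"];m=(f["K"],f["R"],f["t"]);P=cloud("w",d,m);v,u=np.mgrid[:384,:512]
    hsv=cv2.cvtColor(a,cv2.COLOR_RGB2HSV);z=P[...,2];c=np.array([.5407,-.1090])
    k=(d>0)&((hsv[...,0]<8)|(hsv[...,0]>172))&(hsv[...,1]>140)&(z>.079)&(z<.09)&(np.hypot(P[...,0]-c[0],P[...,1]-c[1])<.035)
    q=ray("w",np.c_[u[k],v[k]],.084,m)[:,:2].astype(np.float32);r=cv2.minAreaRect(q)
    w,V=np.linalg.eigh(np.cov(q.T));print(n,len(q),r,"pca",np.degrees(np.arctan2(V[1,1],V[0,1])))
    # white mark on the wing, seen from axis
    k=(d>0)&(hsv[...,1]<90)&(hsv[...,2]>100)&(z>.079)&(z<.09)&(np.hypot(P[...,0]-c[0],P[...,1]-c[1])<.03)
    q=ray("w",np.c_[u[k],v[k]],.084,m)[:,:2]
    if len(q):print("  mark",len(q),q.mean(0),np.degrees(np.arctan2(*(q.mean(0)-c)[::-1])))
```

```text
w4 610 ((0.540160059928894, -0.10940472036600113), (0.0123059106990695, 0.04259733855724335), 76.06388854980469) pca 164.84240081031714
  mark 56 [ 0.55242639 -0.11148784] -11.97809623725106
w6 1899 ((0.540671169757843, -0.10673685371875763), (0.044242553412914276, 0.011651832610368729), 86.31651306152344) pca 86.05761107371762
  mark 6 [ 0.54103354 -0.11851181] -87.99169101557868
w7 587 ((0.5398817658424377, -0.10945803672075272), (0.011771698482334614, 0.04297066479921341), 3.8223671913146973) pca 93.08920971028621
  mark 68 [ 0.53975731 -0.11540875] -98.36788487081142
```

While held the wing was at -93.8°, and it sprang back to -86.3° on release. The latch is at about -80°, so the remaining slip is only 6-7°. I re-grip at the wing's own angle and turn about 4° beyond the earlier point, which should leave about 10-11°.

Run:
```python
from h import *
row(.5410,-.1092,.13,93.7);row(.5410,-.1092,.0535,93.7)
```

```text
row [ 0.119  -0.0003  0.0839] [-0.01 -0.02 -8.07]
row [ 0.119  -0.0003  0.1604] [-0.01 -0.02 -8.07]
```

```bash
python3 -m pendant '[[0.05,0,0,0,0,-4],[0.1,0,0,0,0,-8],[0.119,0,0.03,0,0,-8],[0.119,0,0.08,0,0,-8],[0.119,0,0.12,0,0,-8],[0.119,0,0.145,0,0,-8],[0.119,0,0.157,0,0,-8],[0.119,0,0.16,0,0,-8],[0.119,0,0.16,0,0,-8]]' 0.5 50
python3 -m pendant '[[0,0,0,0,0,0],[0,0,0,0,0,0],[0,0,0,0,0,0],[0,0,0,0,0,0]]' 0 50; python3 q.py
python3 -m pendant '[[0,0,0,0,0,2],[0,0,0,0,0,4],[0,0,0,0,0,6],[0,0,0,0,0,8],[0,0,0,0,0,8]]'|grep force; python3 q.py
python3 -m pendant '[[0,0,0,0,0,2],[0,0,0,0,0,4],[0,0,0,0,0,4]]'|grep force; python3 q.py
```

```text
t: 22.12
position: [0.5417, -0.1102, 0.0543]
eef_rot: [3.141, 0.0, 1.633]
force: [0.5, -0.2, -0.4]
gripper_width: 0.504
t: 22.62
position: [0.5411, -0.1103, 0.0542]
eef_rot: [-3.142, -0.001, 1.633]
force: [-5.9, 1.6, 11.0]
gripper_width: 0.131
  YAW 93.56 TZ [0.264 1.105 0.037] t 22.625 w 0.13117262200076313
force: [-5.6, 1.1, 13.2]
  YAW 85.54 TZ [0.276 1.31  0.215] t 23.25 w 0.13117098688805354
force: [-6.8, 1.2, 13.6]
  YAW 81.54 TZ [0.306 1.365 0.229] t 23.625 w 0.13358432064617487
```

Torque has levelled off at about 0.23 N m, so the clutch is slipping. Release and check.

```bash
python3 -m pendant '[[0,0,0,0,0,0],[0,0,0,0,0,0],[0,0,0,0,0,0],[0,0,0,0,0,0]]' 0.5
python3 -m pendant '[[0,0,-0.02,0,0,0],[0,0,-0.06,0,0,0],[0,0,-0.12,0,0,0],[-0.05,0,-0.16,0,0,0],[-0.1,0,-0.16,0,0,0],[-0.12,0,-0.16,0,0,0],[-0.12,0,-0.16,0,0,0],[-0.12,0,-0.16,0,0,0]]'
sed -i 's/near&(hsv\[...,1\]<90)/near\&(P[...,1]<-.136)\&(hsv[...,1]<110)/' meas.py; python3 meas.py w8
```

```text
t: 24.12
position: [0.5412, -0.1103, 0.0535]
eef_rot: [-3.141, 0.0, 1.424]
force: [-0.5, -0.5, 0.1]
gripper_width: 0.499
t: 25.12
position: [0.5238, -0.2283, 0.214]
eef_rot: [-3.141, -0.0, 1.424]
force: [0.3, 0.1, 0.1]
gripper_width: 0.501
wing 593 [ 0.5398 -0.1095] [0.0432 0.0118] 89.83 pca 89.0
latch 329 [ 0.5475 -0.1473] [0.015  0.0245] 9.86 pca 103.3
```

View pics/w8.png

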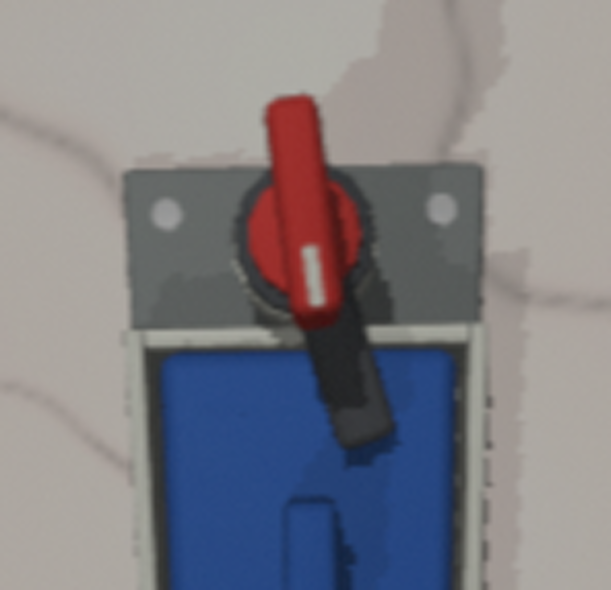

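The wing is now at -90.2° and the latch is unchanged at -80.1°, so the slip is about 10°. I do a last numeric check of the pack and the bystanders, then hand in.

Run:
```python
from h import *
f=np.load("w8.npz");a,d=f["a"],f["d"];m=(f["K"],f["R"],f["t"]);P=cloud("w",d,m);v,u=np.mgrid[:384,:512];hsv=cv2.cvtColor(a,cv2.COLOR_RGB2HSV)
k=(d>0)&(hsv[...,0]>100)&(hsv[...,0]<130)&(hsv[...,1]>120)&(P[...,2]>.022)&(P[...,2]<.042)&(np.hypot(P[...,0]-.53,P[...,1]+.195)<.1)
q=ray("w",np.c_[u[k],v[k]],.032,m)[:,:2].astype(np.float32);print(cv2.minAreaRect(q),np.median(P[k][:,2]))
t0=np.load("first.npz")["a"];t1,_=eyes.get_image("top")
for n,(x0,y0,x1,y1) in dict(green=(215,322,300,385),orange=(308,250,388,322),remote=(340,185,390,230),driver=(548,338,625,430),dish=(535,192,576,234),ring=(130,403,182,450),bottle=(100,245,165,285),mug=(592,226,660,278)).items():
    s=np.s_[int(y0*.64):int(y1*.64),int(x0*.64):int(x1*.64)]
    h0=cv2.cvtColor(t0,cv2.COLOR_RGB2GRAY)[s];h1=cv2.cvtColor(t1,cv2.COLOR_RGB2GRAY)[s];e=lambda x:cv2.Sobel(x,cv2.CV_32F,1,0)
    print(n,"shift",np.round(cv2.phaseCorrelate(np.float32(h0),np.float32(h1)),2) if 0 else [np.round(w,2) for w in cv2.phaseCorrelate(np.float32(h0),np.float32(h1),cv2.createHanningWindow(h0.shape[::-1],cv2.CV_32F))])
order.job_done();st()
```

```text
((0.5291920900344849, -0.19385546445846558), (0.12052638828754425, 0.07833100110292435), 82.44630432128906) 0.032042431881560265
green shift [array([0.07, 0.09]), np.float64(0.98)]
orange shift [array([ 0.06, -0.02]), np.float64(0.97)]
remote shift [array([0.11, 0.12]), np.float64(0.93)]
driver shift [array([ 0.24, -1.35]), np.float64(0.4)]
dish shift [array([0.75, 0.59]), np.float64(0.65)]
ring shift [array([0.8 , 0.56]), np.float64(0.59)]
bottle shift [array([0.52, 0.66]), np.float64(0.95)]
mug shift [array([ 589.64, -138.06]), np.float64(0.0)]
the job is handed in; nothing more can be done
the job is handed in; nothing more can be done
```

The job is done and handed in. The blue ice pack is in the tray and released, and the wing screw was turned clockwise until its clutch slipped.

- **Pack:** it lies level with its top at 32 mm, parallel to the tray (82.4° against 82.5°) and centred to about 1–2 mm. Its red cap is in the gap.
- **Latch and wing:** the latch is on its stop over the pack, at about -80°. After release the wing stands about 10° past it. The first release left only about 6–7°, because the wing sprang back about 7.5° when let go. I re-gripped it and turned 4° further.
- **Clutch torque:** I read at most 0.27 N m during the turn. On the second grip it levelled off near 0.23 N m.
- **Other things on the table:**
  - The green pack, the orange pack and the remote showed no shift in the top view.
  - The dish, ring, bottle and screwdriver showed about 0.7–1.4 pixels. I put this down to changed arm shadows, as the fit was poor for all but the bottle.
  - The mug check failed and gave no usable result. The arm passed well above the mug, and I saw no contact force there.
- **Clock and final state:** the robot's clock was at about 25 s at the last move. At hand-in the gripper was open and clear of everything.

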